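# Slide the cuvette carrier into the reader

## Robot

A 6-joint arm with a two-finger parallel gripper is mounted at the origin on a cart in front of the work surface, level with it; the furniture and walls round the work are solid. World frame = base frame: x ahead of the robot, y to its left, z up, the work surface at z = 0. Lengths are in mm, angles in rad, forces in N, time in s.
With the tool pointing down it reaches from about 275 to 1000 mm from the base axis. Payload 8.4 kg.
Tool frame: the origin (TCP) lies at the very end of the fingers, on their centre line; the grasp point (between the pads) lies 19 mm behind it; z points along the fingers, y is the line along which they close (so a half turn about z gives the same grasp; the last joint's range is limited). The gripper opens to 85 mm and grips with 20 to 120 N. Pads are 22 mm wide; open, the fingers measure 114 mm over their backs; the gripper's body (76 mm by 85 mm) begins 54 mm behind the grasp point. The pads swing forward as they close: fully open they stand 13 mm farther back than shut.
Start: joints at [1.184, 0.353, 1.633, -0, 1.155, -0.002], TCP at [234.607, 579.299, 231.281] pointing down, gripper open.
Joint ranges: [-2.63, 2.63], [-0.92, 2.1], [0.06, 2.66], [-1.3, 4.44], [0, 2.69], [-3.02, 3.02]. Speed limits (rad/s): [2.22, 2.22, 2.79, 3.14, 3.14, 3.14].

## Interface

Orientations are given as [roll, pitch, yaw] about the fixed x, y, z axes, in that order (R = Rz(yaw) Ry(pitch) Rx(roll)).
In Python, from rig import r, vision gives the robot as it stands. The module is installed in compiled form; this text tells all that it offers.
- The arm moves only by the tool play_rows, never from a script. Its argument "steps" is a list of rows, each an object with "delta_pos": the shift along the tool's x, y, z in cm, a list of three; "yaw": the turn about the tool's z in rad; "jaw": the opening in per cent of the stroke, from 0 (shut) to 100 (fully open). A call has exactly 8 rows; each row is the pose to reach, as a shift and turn from the pose commanded when the call began, along the tool's axes at that moment; what a row does not reach only later rows make up. A row lasts 1/10 s, in which the tool goes at most 50 mm and 8.59 degrees, less where a joint would pass 70% of its speed; a pose out of reach is approached as far as the arm can. A call with a gripper value outside its range is refused whole. The fingers move at their own pace and stop on an object; "grip_force" is the grip in N (left out, the last holds). Time passes only in rows, so rows that repeat a pose let the fingers close, or fill a call up. It gives the time, the measured TCP pose, the force, the opening and the grip force at its end, in the units of the state.
- r.sense(): the state, without advancing time (a new reading comes with each control period).
- vision.grab_frame(name): name is "side" or "top" or "wrist"; returns (picture, depth): 480x640x3 uint8, red, green, blue; 480x640 float32, mm along the optical axis (not along the pixel's ray), 0 where there is no reading.
- vision.calibration(name): a dict with "mtx" (3x3 intrinsics, pixels), "k1" (the pictures are not rectified: a ray, as slopes to the right and down, at radius r is drawn at 1 + k1 r^2 times it, then the intrinsics apply), "extrinsics" (4x4, takes a point from camera to world coordinates). Camera axes: x right, y down, z forward; pixel columns grow to the right and rows downward; lengths in mm; the calibration is good to about 2 mm. A picture is of the moment at which its call begins: read the wrist's pose just before it. calibration takes no time and is no camera call; for the wrist camera it gives the pose at the moment of the call.
- r.sign_off(): hands the job in; it is judged then, once.
Trained networks look in the newest picture that a camera, given by its name, has taken for a name from the list of things; names that differ only in an ending like _2 or _b are one class to them, and where a whole thing is asked for, a point or a joint stands for the part that bears it (a point fixed in the world has none). Each returns a list of dicts, best first, with "conf" (0 to 1); they miss things now and then, are a little off and sometimes report something else, mostly with a low value. They report only what shows in the picture. A call takes as long as a camera call.
- vision.cut_out(camera, thing): "region" (480x640 bool, what is visible of it) and "uv" ([column, row] in pixels, amid what is visible of it).
- vision.landmark_of(camera, thing): "uv" ([column, row] in pixels: a listed point, or the origin of a listed thing).
The state is a dict: "clock": time; "qpos": joint angles; "qvel": joint speeds; "joint_efforts": joint torques, N m; "eef_pos": TCP position; "tcp_rot": TCP orientation; "contact_force": force on the tool from outside, world axes, zero at the start; "wrist_torque": the same for the moment, N m; "opening": opening from 0.0 (shut) to 1.0 (fully open); "grasp_force": force on a finger pad.
Only numpy, scipy, OpenCV 4.12 (cv2) and the standard library are available. Lean on these libraries where they do the work, as an engineer would, in place of code of your own. Each camera call takes 0.05 s, during which the arm holds its last target. There are 200 camera calls.

## Task

With your fingertips, push the flat cuvette carrier along the worktop, never lifting or tipping it: line it up with the low reader bridge, then slide it under until its front edge is fully home against the stop bar. Only then press the round button on top of the bridge all the way down and let go. Leave the vial, the bottle and the loose screw cap alone.

Things in the scene. Friction and masses are not known exactly. Their poses are not given: they have to be found in the camera images.
- reader: White fixed reader. Origin: on the worktop below the bridge's middle; x = way in (carrier slides to +x), z up, -y the side away from the robot. Bridge: x -30 to 30 mm, underside 20 mm, top 44 mm above the worktop. Channel: 94 mm wide between two 22 mm high side walls, x -40 to 72 mm. Stop bar at x = 60 mm, 18 mm high. A round button stands on the middle of the bridge's top.
- mouth (a point): Middle of the channel's mouth, on the worktop at reader x = -40 mm. Before it the side walls flare outward, 20 mm high: 122 mm apart inside at x = -70 mm, outer corners at y = +-72 mm. There is no floor: the carrier slides on the worktop. Keep the arm clear of the tall computer tower (left, y above 0.1 m), extractor (right, y below -0.4 m) and monitor (behind, x above 0.7 m).
- carrier: Loose flat aluminium tray 140 x 84 x 16.5 mm (x, y, z), about 0.25 kg, with three clear cuvettes lying crosswise in it below its rim. Origin: centre of its underside. x axis along its length, its +x end, facing the reader, is the front. Home, its front edge is against the stop bar and 50 mm of its rear stands out before the bridge.
- front_edge (a point): Middle of the carrier's front end face, 9 mm above its underside, at carrier x = +70 mm.
- stop_face (a point): Middle of the stop bar's face that the carrier's front must touch, reader x = 60 mm, 9 mm above the worktop.
- read_button (a joint): Travel of the round black push button, 24 mm across, on top of the reader's bridge: 0 up, 0.006 m fully down (about 5 N); springs back when released.
- read_button_top (a point): Centre of the button's top face; press straight down.
- vial: Bystander: standing sample vial with black cap, 27 mm across, 68 mm high; origin at the centre of its base.
- bottle: Bystander: square white sample bottle, 54 x 54 x 103 mm; origin at the centre of its base.
- cap: Bystander: loose red screw cap, 37 mm across, 18 mm high; origin at the centre of its base.

How it is judged (in metres and radians):
On the way, in this order (a step that is already met when the one before it is completed fails the run):
1. the carrier lies fully home against the stop bar, under the bridge (x of front_edge in the frame of reader above 0.0565 m and angle between the x axis of carrier and the x axis of reader, either way round below 0.06 rad and horizontal distance between front_edge and stop_face below 0.012 m), for 0.2 s.
2. the button is pressed all the way down (value of joint read_button above 0.0048 m), for 0.05 s.
At the end, for the whole second after the job is handed in: The carrier lies flat and at rest under the bridge, its front edge within 3.5 mm of the stop bar and square to it within 0.06 rad (front edge's middle within 12 mm of the stop's middle), after which the button has been pressed at least 4.8 mm down and has sprung back (all of step 1 and height (world z) of carrier below 0.003 m and angle between carrier's own z axis and vertical below 0.03 rad and linear speed of carrier below 0.01 m/s and value of joint read_button below 0.002 m); the robot touches nothing.
It fails at once if the carrier is lifted off the worktop (height (world z) of carrier above 0.006 m).
It fails at once if the carrier is tipped (angle between carrier's own z axis and vertical above 0.1 rad).
It fails at once if the button is pressed before the carrier is home (value of joint read_button above 0.003 m and x of front_edge in the frame of reader below 0.05 m).
It fails at once if the vial, the bottle or the cap is disturbed (distance of any of vial, bottle, cap from where it was at the start of the episode above 0.015 m or angle between any of vial, bottle's own z axis and vertical above 0.3 rad).
It also fails if it takes over 64 s, if anything falls off the work surface, if the arm or the gripper's body presses on something with over 40 N, if the wrist force passes 120 N, or if a joint passes its speed limit or range.

## Working session

There is one attempt and no reset: what is moved stays moved. The work goes in short steps, Python scripts to look and compute and a tool call to move; the robot and the scene stay as the last step left them, time stands still between calls to the robot, and variables do not carry over. Pictures are saved under pics/ and viewed, at most 10 in all, crops included, and the job is handed in when it is done.

Besides the shell and the picture viewer there is one more tool, called after ">>>" as name(argument=value, ...), one argument or row to a line, values as JSON. play_rows: Moves the arm, as the interface text tells. Its arguments: {"type":"object","properties":{"steps":{"type":"array"},"grip_force":{"type":"number"}},"required":["steps"]}

```bash
mkdir -p pics
cat > h.py <<'E'
import numpy as np, cv2
from rig import r, vision
def ray(c,uv):
    K=np.array(c["mtx"],float);k=c["k1"]
    d=cv2.undistortPoints(np.array([[uv]],float),K,np.array([k,0,0,0.]))[0,0]
    return np.array([d[0],d[1],1.])
def onplane(c,uv,z):
    E=np.array(c["extrinsics"]);d=E[:3,:3]@ray(c,uv);o=E[:3,3]
    return o+d*(z-o[2])/d[2]
def bydepth(c,uv,dep):
    E=np.array(c["extrinsics"]);u,v=map(int,np.round(uv))
    p=dep[max(v-2,0):v+3,max(u-2,0):u+3];p=p[p>0]
    if not len(p): return None
    return E[:3,:3]@(ray(c,uv)*np.median(p))+E[:3,3]
def cloud(c,dep,mask):
    E=np.array(c["extrinsics"]);K=np.array(c["mtx"],float)
    v,u=np.nonzero(mask&(dep>0))
    d=cv2.undistortPoints(np.stack([u,v],1).astype(float)[:,None],K,np.array([c["k1"],0,0,0.]))[:,0]
    z=dep[v,u][:,None]
    return np.hstack([d*z,z])@E[:3,:3].T+E[:3,3]
E
python3 - <<'E'
from h import *
np.set_printoptions(precision=1,suppress=True)
s=r.sense();print(s["clock"],s["eef_pos"],s["tcp_rot"],s["contact_force"])
for n in("top","side"):
    im,dep=vision.grab_frame(n);c=vision.calibration(n)
    cv2.imwrite(f"pics/{n}0.png",im[:,:,::-1]);print(n,np.array(c["extrinsics"])[:3,3])
    np.savez(f"{n}0.npz",im=im,dep=dep)
    for t in("carrier","reader","vial","bottle","cap"):
        for x in vision.cut_out(n,t)[:1]:
            P=cloud(c,dep,x["region"]);z=P[:,2]
            print(t,round(x["conf"],2),np.array(x["uv"]),P.min(0) if len(P) else 0,P.max(0) if len(P) else 0,np.percentile(z,[10,50,90]) if len(P) else 0)
            np.savez(f"{n}_{t}.npz",m=x["region"])
            if t=="carrier" and len(P):
                q=P[(z>8)&(z<25),:2].astype(np.float32);print("rect",cv2.minAreaRect(q))
    for t,z in(("mouth",0),("carrier",0),("front_edge",9),("stop_face",9),("read_button_top",None),("reader",0),("vial",0),("bottle",0),("cap",0)):
        for x in vision.landmark_of(n,t)[:1]:
            print(" lm",t,round(x["conf"],2),np.array(x["uv"]),onplane(c,x["uv"],z if z is not None else 53),bydepth(c,x["uv"],dep))
E
```

```text
0.0 [234.4 578.8 230.5] [-3.1  0.   2.8] [ 0.  -0.7 -0.7]
top [ 484.3 -179.6  937.7]
carrier 0.66 [367.9 288.2] [ 430.7 -320.4   -5.5] [ 567.4 -160.8   21.1] [ 5.5 13.4 16.9]
rect ((498.6822814941406, -241.42135620117188), (140.16656494140625, 84.0627670288086), 62.242462158203125)
reader 0.81 [236.7 265.6] [ 441.  -124.9   -1.7] [612.4  49.5  71.6] [18.  43.1 56.9]
vial 0.92 [257.9 193.1] [641.4 -78.5   7.3] [667.6 -52.9  72.7] [24.2 62.6 69.5]
bottle 0.94 [475.6 204.6] [ 597.4 -443.9    2.4] [ 661.8 -381.3  106.7] [ 35.9  82.4 102.8]
cap 0.72 [198.8 177.5] [662.6  19.8  -2.4] [698.2  56.9  23. ] [13.6 17.5 19.9]
 lm mouth 0.81 [261.5 275.6] [518.2 -67.4   0. ] [518.3 -67.2  -1.8]
 lm carrier 0.67 [366.7 286.5] [ 503.6 -242.8    0. ] [ 503.3 -241.7   16.2]
 lm front_edge 0.8 [331.3 266.8] [ 534.7 -183.5    9. ] [ 534.3 -183.4   15.5]
 lm stop_face 0.69 [210.3 254. ] [552.1  17.6   9. ] [552.   17.3  10.4]
 lm read_button_top 0.55 [238.3 265.7] [531.2 -36.6  53. ] [530.4 -39.1  68.2]
 lm reader 0.83 [243.  270.9] [525.5 -36.2   0. ] [522.7 -46.   63.9]
 lm vial 0.74 [261.1 194.2] [65
[... 532 characters left out ...]
 [726.9 -27.8  73.6] [ 8.9 45.2 69.4]
cap 0.68 [243.8 199.5] [660.7  21.7  -0.9] [697.7  67.7  23.7] [ 9.5 18.5 20.8]
 lm mouth 0.63 [264.8 277.8] [513.8 -68.1   0. ] [513.7 -68.1   0.1]
 lm carrier 0.61 [350.4 303. ] [ 501.  -238.6    0. ] [ 490.6 -240.4   16.9]
 lm front_edge 0.71 [325.1 281.7] [ 528.8 -183.1    9. ] [ 524.4 -184.2   15.7]
 lm stop_face 0.62 [226.1 248. ] [555.9  25.5   9. ] [550.   22.   17.7]
 lm read_button_top 0.56 [246.5 248.3] [535.  -29.6  53. ] [523.7 -35.5  69.3]
 lm reader 0.65 [255.8 270.3] [526.  -45.7   0. ] [502.  -57.8  37.3]
 lm vial 0.83 [284.3 221.4] [657.6 -62.2   0. ] [642.4 -68.1  19.3]
 lm cap 0.82 [246.1 202.4] [687.3  31.8   0. ] [673.   24.7  17.3]
```

View pics/top0.png

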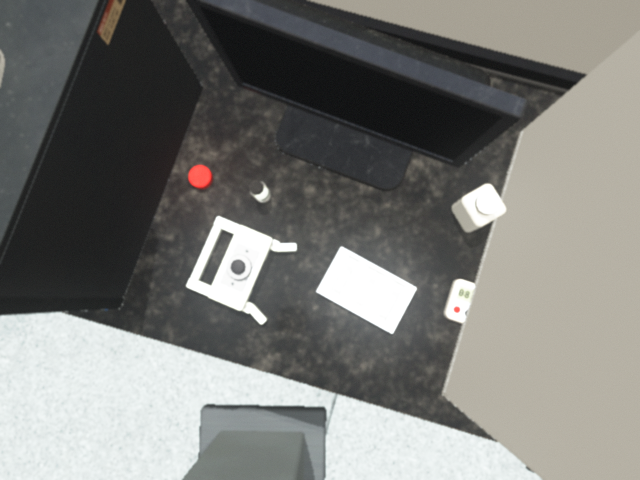

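View pics/side0.png

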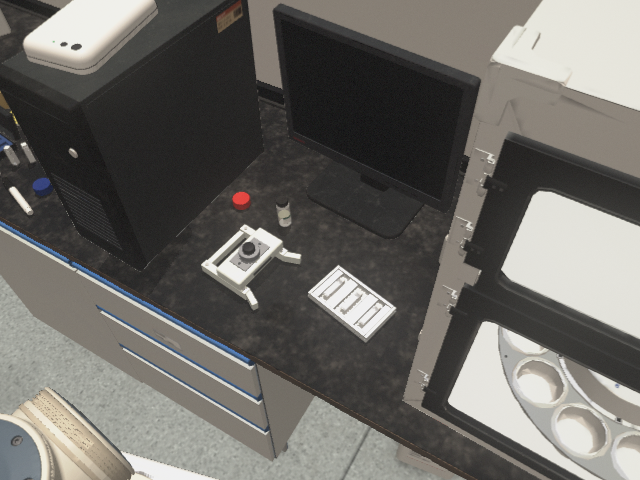

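The top view shows the carrier at about (367,289) with its front up and to the left. The reader button is at (238,267), and the flared mouth opens right between (285,247) and (256,314). The side view agrees: the carrier is at (352,302), the reader at (245,262), and the vial and cap are behind the reader. Next I'll refine the reader pose and check the free space for the approach.

Run:
```python
from h import *
np.set_printoptions(precision=1,suppress=True)
for n in("top","side"):
    c=vision.calibration(n);d=np.load(f"{n}0.npz");dep=d["dep"]
    m=np.load(f"{n}_reader.npz")["m"]
    P=cloud(c,dep,m);z=P[:,2]
    B=P[(z>41)&(z<47)][:,:2].astype(np.float32)
    print(n,"bridge",cv2.minAreaRect(B),len(B))
    W=P[(z>12)&(z<47)][:,:2].astype(np.float32);print("all",cv2.minAreaRect(W))
    H=P[z>60];print("btn",len(H),np.median(H,0),H.min(0),H.max(0))
    k=P[(z>50)];print("collar",np.median(k,0),k.min(0),k.max(0),np.histogram(z,bins=range(0,76,4))[0])
    A=cloud(c,dep,np.ones_like(dep,bool))
    T=A[(A[:,2]>60)&(A[:,1]>70)&(A[:,0]>300)];print("tower",np.percentile(T,[1,99],axis=0))
    for y0 in range(50,500,50):
        q=A[(A[:,2]>60)&(A[:,1]>y0)&(A[:,1]<y0+50)&(A[:,0]>250)];print(y0,np.percentile(q[:,0],2) if len(q) else None,q[:,2].max() if len(q) else None,end="; ")
    print()
from scipy.spatial.transform import Rotation as R
s=r.sense();print(R.from_euler("xyz",s["tcp_rot"]).as_matrix(),s["tcp_rot"],s["opening"])
print(np.array(s["tcp_rot"])*1000)
```

```text
top bridge ((529.7356567382812, -38.140106201171875), (59.47078323364258, 125.13288116455078), 68.0063705444336) 2049
all ((529.8181762695312, -36.086647033691406), (140.46812438964844, 138.71182250976562), 68.25043487548828)
btn 223 [528.5 -38.6  67.4] [513.  -56.2  60. ] [546.1 -20.1  71.6]
collar [529.1 -39.3  59.4] [491.6 -66.7  50.1] [555.2  -9.8  71.6] [  20   45   44  103  532  584   50   12   32   64 1097 1153  113   31
  248   47   91   85]
tower [[464.5  71.2  69.9]
 [773.  158.8 396.9]]
50 650.8698873021822 398.02612835260913; 100 498.35507978561736 405.61466184095696; 150 460.50182346584 398.9122953505305; 200 None None; 250 None None; 300 None None; 350 None None; 400 None None; 450 None None; 
side bridge ((527.4390869140625, -36.24599838256836), (61.115264892578125, 125.44621276855469), 69.05103302001953) 1085
all ((527.106689453125, -34.288108825683594), (144.64674377441406, 139.37045288085938), 69.74915313720703)
btn 178 [524.6 -38.5  67.5] [510.8 -55.8  60. ] [543.  -18.7  74.1]
collar [522.4 -39.8  60. ] [494.6 -65.6  50. ] [558.1  -8.5  74.1] [ 68 122 135 148 306 432 131  86  88  94 397 858 148  31 115  57  43  73]
tower [[ 460.1   72.    65.8]
 [1049.5  316.9  429. ]]
50 652.0260849099936 398.16803610433124; 100 498.61112064127303 422.0067213229079; 150 459.272723601269 430.8929228339036; 200 470.4744571116114 430.6783880347611; 250 486.5691936616095 430.3891872888975; 300 501.78086791717266 399.2037026118554; 350 None None; 400 None None; 450 None None; 
[[-0.9  0.4  0. ]
 [ 0.4  0.9 -0. ]
 [-0.  -0.  -1. ]] [-3.1  0.   2.8] 0.9998596465470834
[-3141.6     0.   2756.8]
```

Reader origin is about (529,-37) with heading 68.2°. The carrier sits at reader x = -200, y = -47, turned -6°. The tool's axes already match the reader's (tool x = reader y, tool y = reader x). I'll go around the tower, staying in front of it.

>>> play_rows(
  steps=[
    {"delta_pos": [-2.1, -3.9, 0], "yaw": 0, "jaw": 100},
    {"delta_pos": [-4.2, -7.8, 0], "yaw": 0, "jaw": 90},
    {"delta_pos": [-6.3, -11.7, 0], "yaw": 0, "jaw": 80},
    {"delta_pos": [-8.4, -15.6, 0], "yaw": 0, "jaw": 70},
    {"delta_pos": [-10.5, -19.5, 0], "yaw": 0, "jaw": 70},
    {"delta_pos": [-12.6, -23.4, 0], "yaw": 0, "jaw": 70},
    {"delta_pos": [-14.7, -27.3, 0], "yaw": 0, "jaw": 70},
    {"delta_pos": [-16.8, -31.2, 0], "yaw": 0, "jaw": 70},
  ],
)

```text
clock: 2.3
eef_pos: [273.1, 225.6, 231.4]
tcp_rot: [3.141, 0.001, 2.758]
contact_force: [1.3, -0.3, 1.2]
opening: 0.692
grasp_force: 0.0
```

>>> play_rows(
  steps=[
    {"delta_pos": [-2.1, -3.9, 0], "yaw": 0, "jaw": 70},
    {"delta_pos": [-4.2, -7.8, 0], "yaw": 0, "jaw": 70},
    {"delta_pos": [-6.3, -11.7, 0], "yaw": 0, "jaw": 70},
    {"delta_pos": [-8.4, -15.6, 0], "yaw": 0, "jaw": 70},
    {"delta_pos": [-10.5, -19.5, 0], "yaw": 0, "jaw": 70},
    {"delta_pos": [-12.6, -23.4, 0], "yaw": 0, "jaw": 70},
    {"delta_pos": [-14.7, -27.3, 0], "yaw": 0, "jaw": 70},
    {"delta_pos": [-16.8, -31.2, 0], "yaw": 0, "jaw": 70},
  ],
)

```text
clock: 3.1
eef_pos: [311.7, -127.3, 231.8]
tcp_rot: [3.141, 0.002, 2.756]
contact_force: [1.2, 0.4, 0.6]
opening: 0.7
grasp_force: 0.0
```

>>> play_rows(
  steps=[
    {"delta_pos": [-4.0, -0.5, 0], "yaw": 0, "jaw": 70},
    {"delta_pos": [-8.5, -1.0, 0], "yaw": 0, "jaw": 70},
    {"delta_pos": [-13.0, -1.5, 2], "yaw": 0, "jaw": 70},
    {"delta_pos": [-17.5, -2.0, 5], "yaw": 0, "jaw": 70},
    {"delta_pos": [-21.5, -2.5, 8], "yaw": 0, "jaw": 70},
    {"delta_pos": [-25.5, -3.0, 11], "yaw": 0, "jaw": 70},
    {"delta_pos": [-29.0, -3.4, 14], "yaw": 0, "jaw": 70},
    {"delta_pos": [-29.0, -3.4, 17], "yaw": 0, "jaw": 70},
  ],
)

```text
clock: 3.9
eef_pos: [572.3, -268.0, 60.0]
tcp_rot: [-3.141, 0.005, 2.757]
contact_force: [0.7, 0.6, -0.1]
opening: 0.7
grasp_force: 0.0
```

```bash
cat >> h.py <<'E'
O=np.array([529.,-37.5]);th=np.radians(68.2);ux=np.array([np.cos(th),np.sin(th)]);uy=np.array([-ux[1],ux[0]])
def rd(p): p=np.array(p)[:2]-O; return np.array([p@ux,p@uy])
def look(n,tag,save=True):
    im,dep=vision.grab_frame(n);c=vision.calibration(n);cv2.imwrite(f"pics/{n}{tag}.png",im[:,:,::-1])
    for x in vision.cut_out(n,"carrier")[:1]:
        P=cloud(c,dep,x["region"]);q=P[(P[:,2]>8)&(P[:,2]<25),:2].astype(np.float32)
        a=cv2.minAreaRect(q);print(n,round(x["conf"],2),"size",a[1],"rd centre",rd(a[0]),"ang-reader",a[2]-68.2)
    for x in vision.landmark_of(n,"front_edge")[:1]:
        print(" front_edge",round(x["conf"],2),rd(onplane(c,x["uv"],9)))
    return im,dep,c
E
python3 - <<'E'
from h import *
np.set_printoptions(precision=1,suppress=True)
im,dep,c=look("side",1)
s=r.sense();print(s["eef_pos"],rd(s["eef_pos"]),s["clock"])
A=cloud(c,dep,np.ones_like(dep,bool));e=s["eef_pos"]
q=A[(abs(A[:,0]-e[0])<70)&(abs(A[:,1]-e[1])<80)&(A[:,2]>30)&(A[:,2]<250)];print(np.percentile(q[:,2],[0,1,5]) if len(q) else 0)
E
```

```text
side 0.85 size (141.2828826904297, 86.42450714111328) rd centre [-199.9  -46.1] ang-reader -5.515200805664065
 front_edge 0.85 [-129.9  -59.8]
[ 566.1 -264.8   59.3] [-197.2 -118.8] 4.05
[66.4 73.2 89.2]
```

View pics/side1.png

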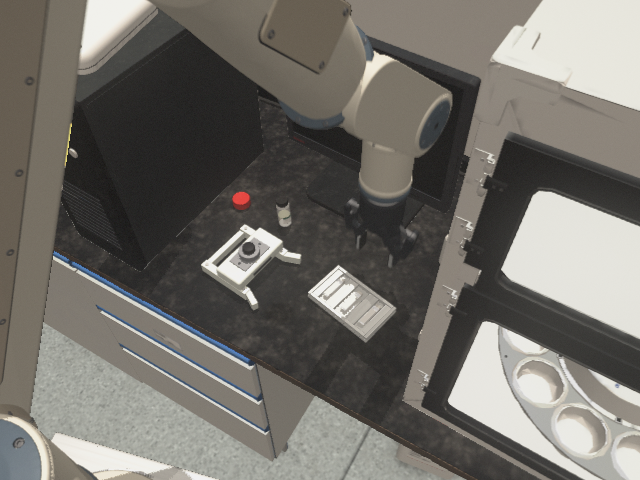

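The gripper hovers beyond the carrier's far side, with fingertips at about (360,245) and (393,262) and the carrier at (352,302), so it is clear. Now descend.

>>> play_rows(
  steps=[
    {"delta_pos": [0, 0, 1.5], "yaw": 0, "jaw": 70},
    {"delta_pos": [0, 0, 3.0], "yaw": 0, "jaw": 70},
    {"delta_pos": [0, 0, 4.2], "yaw": 0, "jaw": 70},
    {"delta_pos": [0, 0, 4.8], "yaw": 0, "jaw": 70},
    {"delta_pos": [0, 0, 5.2], "yaw": 0, "jaw": 70},
    {"delta_pos": [0, 0, 5.4], "yaw": 0, "jaw": 70},
    {"delta_pos": [0, 0, 5.4], "yaw": 0, "jaw": 70},
    {"delta_pos": [0, 0, 5.4], "yaw": 0, "jaw": 70},
  ],
)

```text
clock: 4.85
eef_pos: [568.1, -265.7, 7.7]
tcp_rot: [-3.142, 0.001, 2.757]
contact_force: [0.6, -1.4, 0.4]
opening: 0.7
grasp_force: 0.0
```

>>> play_rows(
  steps=[
    {"delta_pos": [0.5, 0, 0.3], "yaw": 0, "jaw": 70},
    {"delta_pos": [1.0, 0, 0.3], "yaw": 0, "jaw": 70},
    {"delta_pos": [1.4, 0, 0.3], "yaw": 0, "jaw": 70},
    {"delta_pos": [1.8, 0, 0.3], "yaw": 0, "jaw": 70},
    {"delta_pos": [2.2, 0, 0.3], "yaw": 0, "jaw": 70},
    {"delta_pos": [2.6, 0, 0.3], "yaw": 0, "jaw": 70},
    {"delta_pos": [3.0, 0, 0.3], "yaw": 0, "jaw": 70},
    {"delta_pos": [3.4, 0, 0.3], "yaw": 0, "jaw": 70},
  ],
)

```text
clock: 5.65
eef_pos: [536.3, -252.9, 4.4]
tcp_rot: [-3.141, 0.001, 2.757]
contact_force: [1.7, 0.0, -0.1]
opening: 0.697
grasp_force: 0.9
```

Run:
```python
from h import *
np.set_printoptions(precision=1,suppress=True)
look("side",2)
s=r.sense();print(s["eef_pos"],rd(s["eef_pos"]),s["clock"],s["contact_force"])
```

```text
side 0.85 size (141.91505432128906, 86.63977813720703) rd centre [-203.3  -31.5] ang-reader 0.07674102783202841
 front_edge 0.65 [-133.5  -32.5]
[ 535.8 -252.6    4.3] [-197.2  -86.2] 5.8 [ 0.8 -0.6 -0.6]
```

The carrier is now square to the reader. About 31 mm of sideways push is left.

>>> play_rows(
  steps=[
    {"delta_pos": [0.5, 0, 0], "yaw": 0, "jaw": 70},
    {"delta_pos": [1.0, 0, 0], "yaw": 0, "jaw": 70},
    {"delta_pos": [1.5, 0, 0], "yaw": 0, "jaw": 70},
    {"delta_pos": [2.0, 0, 0], "yaw": 0, "jaw": 70},
    {"delta_pos": [2.4, 0, 0], "yaw": 0, "jaw": 70},
    {"delta_pos": [2.8, 0, 0], "yaw": 0, "jaw": 70},
    {"delta_pos": [3.1, 0, 0], "yaw": 0, "jaw": 70},
    {"delta_pos": [3.1, 0, 0], "yaw": 0, "jaw": 70},
  ],
)

```text
clock: 6.6
eef_pos: [506.9, -240.9, 4.2]
tcp_rot: [3.142, -0.001, 2.757]
contact_force: [0.2, 0.3, -0.5]
opening: 0.7
grasp_force: 0.2
```

Run:
```python
from h import *
np.set_printoptions(precision=1,suppress=True)
look("side",3)
look("top",3)
s=r.sense();print(s["eef_pos"],rd(s["eef_pos"]),s["clock"],s["contact_force"])
```

```text
side 0.75 size (140.20892333984375, 89.68171691894531) rd centre [-204.4   -0.9] ang-reader -1.3733627319335966
 front_edge 0.69 [-129.4   -4.1]
top 0.63 size (123.23611450195312, 79.64596557617188) rd centre [-214.1   -0. ] ang-reader -3.240771484375003
 front_edge 0.85 [-135.2    0.6]
[ 507.3 -241.     4.1] [-197.   -55.4] 6.9 [-0.4  0.2 -0.2]
```

>>> play_rows(
  steps=[
    {"delta_pos": [-1.5, 0, 0], "yaw": 0, "jaw": 70},
    {"delta_pos": [-2.5, 0, -1], "yaw": 0, "jaw": 70},
    {"delta_pos": [-2.5, 0, -3], "yaw": 0, "jaw": 70},
    {"delta_pos": [-2.5, 0, -6], "yaw": 0.14, "jaw": 60},
    {"delta_pos": [-2.5, -2, -8], "yaw": 0.28, "jaw": 50},
    {"delta_pos": [-2.5, -4, -8], "yaw": 0.42, "jaw": 50},
    {"delta_pos": [-2.5, -6, -8], "yaw": 0.56, "jaw": 50},
    {"delta_pos": [-2.5, -6, -8], "yaw": 0.7, "jaw": 50},
  ],
)

```text
clock: 7.7
eef_pos: [507.5, -308.0, 84.5]
tcp_rot: [-3.141, 0.001, 2.05]
contact_force: [0.0, -0.5, 0.6]
opening: 0.5
grasp_force: 0.0
```

Run:
```python
from h import *
np.set_printoptions(precision=1,suppress=True)
s=r.sense();t=s["tcp_rot"][2];e=np.array(s["eef_pos"]);print(e,rd(e),t,s["clock"])
im,dep,c=look("top",4)
d0=np.load("side0.npz");A=cloud(vision.calibration("side"),d0["dep"],np.ones((480,640),bool))
q=A[(A[:,1]<-330)&(A[:,2]>30)&(A[:,0]<600)&(A[:,0]>250)]
for x0 in range(250,600,50):
    w=q[(q[:,0]>=x0)&(q[:,0]<x0+50)];print(x0,len(w),w[:,1].max() if len(w) else None)
g=O-305*ux-e[:2];print("tool shift",g@[np.cos(t),np.sin(t)],g@[np.sin(t),-np.cos(t)],"turn",t-th)
```

```text
[ 507.5 -308.    84.5] [-259.1  -80.5] 2.049629948323945 7.7
top 0.97 size (84.80764770507812, 83.8556900024414) rd centre [-177.    -1.4] ang-reader -0.34118957519531534
 front_edge 0.81 [-133.8   -4.3]
250 13205 -426.7259709544568
300 41295 -356.4608025249285
350 14101 -362.5450308648406
400 9346 -382.9558042245918
450 1580 -446.4835917770311
500 2 -487.65074244487903
550 0 None
tool shift 31.011346263481926 -87.27421229907154 turn 0.8593153984638122
```

Run:
```python
from h import *
np.set_printoptions(precision=0,suppress=True)
g=O-294*ux;print(g)
for n in("side","top"):
    d0=np.load(n+"0.npz");A=cloud(vision.calibration(n),d0["dep"],np.ones((480,640),bool))
    for z0 in range(30,630,60):
        w=A[(A[:,2]>=z0)&(A[:,2]<z0+60)&(A[:,1]<-250)&(A[:,1]>-500)&(A[:,0]>200)&(A[:,0]<650)]
        if len(w):
            D=np.hypot(*(w[:,:2]-g).T);i=np.argsort(D)[min(5,len(D)-1)];print(n,z0,D[i],w[i],len(w))
```

```text
[ 420. -310.]
side 30 99.25839132862693 [ 335. -362.   70.] 1788
side 90 99.01724328474059 [ 335. -362.  149.] 934
side 150 99.31292784638327 [ 335. -362.  171.] 982
side 210 99.07824993542874 [ 335. -362.  212.] 1191
side 270 99.04067453936786 [ 335. -362.  293.] 1387
side 330 98.91621645109711 [ 335. -362.  350.] 9420
side 390 99.06945465565954 [ 335. -362.  430.] 4404
side 450 98.95437365818857 [ 335. -362.  469.] 2908
side 510 98.83076737148976 [ 336. -362.  550.] 5331
side 570 98.62383883884569 [ 333. -357.  607.] 12457
top 30 73.41920315000215 [ 401. -381.   70.] 2890
top 90 73.24569196401414 [ 401. -381.  130.] 3103
top 150 73.43609793973606 [ 400. -381.  177.] 3421
top 210 74.6552600787136 [ 393. -380.  266.] 4207
top 270 74.39082120035259 [ 398. -382.  315.] 5512
top 330 73.99146366542129 [ 394. -380.  373.] 7593
top 390 74.00717043139694 [ 397. -381.  391.] 10392
top 450 74.26223607835807 [ 400. -382.  482.] 10020
top 510 74.27633052963189 [ 398. -382.  535.] 4543
```

Run:
```python
from h import *
np.set_printoptions(precision=0,suppress=True)
s=r.sense();e=np.array(s["eef_pos"]);q1=s["qpos"][0];print(s["qpos"],e)
rad=np.array([np.cos(q1),np.sin(q1)]);lat=np.array([np.sin(q1),-np.cos(q1)]) # lat: to the right
for n in("side","top"):
    im,dep=vision.grab_frame(n);c=vision.calibration(n)
    if n=="side": cv2.imwrite("pics/side5.png",im[:,:,::-1])
    d0=np.load(n+"0.npz")["dep"]
    A=cloud(c,dep,(abs(dep-d0)>15)|(d0==0))
    P=A[:,:2]-e[:2]
    for z0 in range(80,620,40):
        w=(A[:,2]>=z0)&(A[:,2]<z0+40)&(np.hypot(*P.T)<160)
        if w.sum()>20: print(n,z0-84,"lat",np.percentile(P[w]@lat,[1,99]),"rad",np.percentile(P[w]@rad,[1,99]),w.sum())
```

```text
[-1.  0.  2.  0.  1. -1.] [ 508. -306.   84.]
side -4 lat [-29.  33.] rad [-26.   9.] 167
side 36 lat [-42.  54.] rad [-40.   9.] 317
side 76 lat [-21.  61.] rad [-45.  -2.] 555
side 116 lat [-24.  37.] rad [-40.  10.] 588
side 156 lat [-26.  40.] rad [-42.  11.] 808
side 196 lat [-28.  40.] rad [-42.  15.] 1129
side 236 lat [-25.  39.] rad [-41.   9.] 1145
side 276 lat [-14.  66.] rad [-43.  17.] 462
side 316 lat [60. 67.] rad [-76.  23.] 966
side 356 lat [-44.  67.] rad [-117.   26.] 1914
side 396 lat [-44.  62.] rad [-146.    2.] 2173
side 436 lat [60. 62.] rad [-147.  -46.] 1806
side 476 lat [21. 62.] rad [-150.  -92.] 1706
side 516 lat [ 2. 50.] rad [-154. -113.] 211
top 36 lat [-55.  44.] rad [-41.  18.] 58
top 76 lat [-62.  61.] rad [-44.  35.] 314
top 196 lat [-14.  82.] rad [-41. 112.] 113
top 236 lat [-14.  88.] rad [-39. 106.] 46
top 276 lat [-12. 117.] rad [-50.  94.] 55
top 316 lat [-67.  82.] rad [-78.  46.] 928
top 356 lat [-65.  57.] rad [-92.  40.] 13216
top 396 lat [-61.  60.] rad [-135.    9.] 4946
top 436 lat [-61.  60.] rad [-142.  -38.] 4885
top 476 lat [-61.  60.] rad [-148.  -86.] 11765
top 516 lat [-48.  22.] rad [-154. -111.] 7138
```

View pics/side5.png

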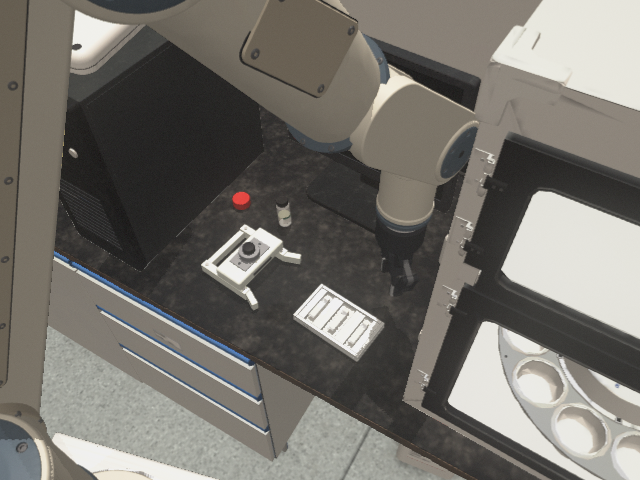

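The picture shows the gripper beyond the carrier's rear right side at about (395,265), and the wrist housing at (460,145) close to the extractor. The housing sticks out 67 mm sideways, so a centred rear push here would almost touch the extractor. I'll turn the open gripper 45° and start the carrier with one finger for about 30 mm, keeping the arm well clear. After that I'll use both fingers.

>>> play_rows(
  steps=[
    {"delta_pos": [2, -2, 0], "yaw": 0.14, "jaw": 60},
    {"delta_pos": [4, -4, 0], "yaw": 0.28, "jaw": 70},
    {"delta_pos": [6, -6, 0], "yaw": 0.42, "jaw": 80},
    {"delta_pos": [8.2, -7.9, 0], "yaw": 0.56, "jaw": 90},
    {"delta_pos": [8.2, -7.9, 0], "yaw": 0.7, "jaw": 90},
    {"delta_pos": [8.2, -7.9, 0], "yaw": 0.84, "jaw": 90},
    {"delta_pos": [8.2, -7.9, 0], "yaw": 0.98, "jaw": 90},
    {"delta_pos": [8.2, -7.9, 0], "yaw": 1.12, "jaw": 90},
  ],
)

```text
clock: 8.75
eef_pos: [400.3, -270.2, 84.3]
tcp_rot: [3.142, -0.0, 0.935]
contact_force: [-0.1, 0.2, -0.1]
opening: 0.903
grasp_force: 0.0
```

>>> play_rows(
  steps=[
    {"delta_pos": [0, 0, 0], "yaw": 0.14, "jaw": 90},
    {"delta_pos": [0, 0, 0], "yaw": 0.28, "jaw": 90},
    {"delta_pos": [0, 0, 0], "yaw": 0.42, "jaw": 90},
    {"delta_pos": [0, 0, 1], "yaw": 0.525, "jaw": 90},
    {"delta_pos": [0, 0, 2], "yaw": 0.525, "jaw": 90},
    {"delta_pos": [0, 0, 3], "yaw": 0.525, "jaw": 90},
    {"delta_pos": [0, 0, 4], "yaw": 0.525, "jaw": 90},
    {"delta_pos": [0, 0, 4], "yaw": 0.525, "jaw": 90},
  ],
)

```text
clock: 9.55
eef_pos: [399.2, -269.9, 42.7]
tcp_rot: [-3.139, 0.001, 0.414]
contact_force: [-0.6, 0.4, 0.2]
opening: 0.902
grasp_force: 0.0
```

Run:
```python
from h import *
np.set_printoptions(precision=1,suppress=True)
im,dep,c=look("side",6)
s=r.sense();t=s["tcp_rot"][2];e=s["eef_pos"];print(e,rd(e),np.degrees(t),s["clock"],s["opening"],s["qpos"])
ty=np.array([np.sin(t),-np.cos(t)]);
for k in(45.5,-45.5): print(rd(np.array(e)[:2]+k*ty))
print("ux in tool", ux@[np.cos(t),np.sin(t)],ux@ty,"uy in tool",uy@[np.cos(t),np.sin(t)],uy@ty)
```

```text
side 0.9 size (140.4247283935547, 84.22895050048828) rd centre [-203.7    1.1] ang-reader -0.4465438842773466
 front_edge 0.84 [-135.    -3.4]
[ 400.1 -270.6   44.3] [-264.3   33.1] 23.640301210255046 9.7 0.9031332961051279 [-0.6  0.4  2.1 -0.   0.7  0.6]
[-296.2    0.7]
[-232.4   65.5]
ux in tool 0.7125197564121927 -0.7016520481850741 uy in tool -0.7016520481850741 -0.7125197564121926
```

View pics/side6.png

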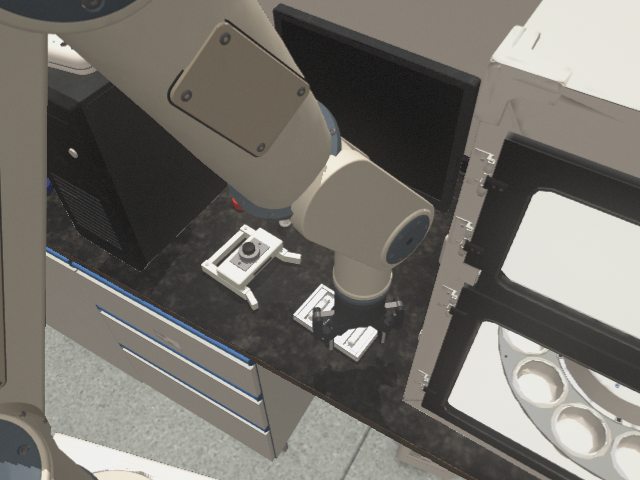

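The gripper is at 45°: one finger is behind the carrier's rear end at (395,315) and the other is beside its near side at (318,325), with the wrist well clear of the extractor. Descend, then push 45 mm along reader x (12 mm gap plus about 32 mm of travel).

>>> play_rows(
  steps=[
    {"delta_pos": [0, 0, 1.2], "yaw": 0, "jaw": 90},
    {"delta_pos": [0, 0, 2.4], "yaw": 0, "jaw": 90},
    {"delta_pos": [0, 0, 3.2], "yaw": 0, "jaw": 90},
    {"delta_pos": [0, 0, 3.7], "yaw": 0, "jaw": 90},
    {"delta_pos": [0, 0, 4.0], "yaw": 0, "jaw": 90},
    {"delta_pos": [0, 0, 4.1], "yaw": 0, "jaw": 90},
    {"delta_pos": [0, 0, 4.1], "yaw": 0, "jaw": 90},
    {"delta_pos": [0, 0, 4.1], "yaw": 0, "jaw": 90},
  ],
)

```text
clock: 10.5
eef_pos: [400.3, -270.7, 3.5]
tcp_rot: [3.141, -0.0, 0.412]
contact_force: [0.5, -0.6, 0.5]
opening: 0.902
grasp_force: 0.0
```

>>> play_rows(
  steps=[
    {"delta_pos": [0.4, -0.4, 0], "yaw": 0, "jaw": 90},
    {"delta_pos": [0.8, -0.8, 0], "yaw": 0, "jaw": 90},
    {"delta_pos": [1.1, -1.1, 0], "yaw": 0, "jaw": 90},
    {"delta_pos": [1.4, -1.4, 0], "yaw": 0, "jaw": 90},
    {"delta_pos": [1.8, -1.8, 0], "yaw": 0, "jaw": 90},
    {"delta_pos": [2.1, -2.1, 0], "yaw": 0, "jaw": 90},
    {"delta_pos": [2.5, -2.5, 0], "yaw": 0, "jaw": 90},
    {"delta_pos": [2.5, -2.5, 0], "yaw": 0, "jaw": 90},
  ],
)

```text
clock: 11.3
eef_pos: [413.1, -236.9, 3.3]
tcp_rot: [-3.141, 0.0, 0.412]
contact_force: [0.1, -0.1, -0.1]
opening: 0.9
grasp_force: 0.1
```

Run:
```python
from h import *
np.set_printoptions(precision=1,suppress=True)
look("side",7);look("top",7)
s=r.sense();e=s["eef_pos"];print(e,rd(e),s["clock"],s["contact_force"])
```

```text
side 0.87 size (141.75572204589844, 85.9457015991211) rd centre [-176.8    0.4] ang-reader -0.34338684082031534
 front_edge 0.72 [-106.9    0.4]
top 0.7 size (139.55520629882812, 83.90442657470703) rd centre [-177.6   -1.3] ang-reader -0.27543945312500284
 front_edge 0.57 [-110.6   -4.8]
[ 412.9 -237.6    3.2] [-228.9   33.5] 11.6 [-0.2 -0.5  0.5]
```

Still square, and it moved 27 mm. I'll push 18 mm more for room, then back off, lift and turn.

>>> play_rows(
  steps=[
    {"delta_pos": [0.3, -0.3, 0], "yaw": 0, "jaw": 90},
    {"delta_pos": [0.6, -0.6, 0], "yaw": 0, "jaw": 90},
    {"delta_pos": [0.9, -0.9, 0], "yaw": 0, "jaw": 90},
    {"delta_pos": [1.2, -1.2, 0], "yaw": 0, "jaw": 90},
    {"delta_pos": [1.3, -1.3, 0], "yaw": 0, "jaw": 90},
    {"delta_pos": [1.0, -1.0, 0], "yaw": 0, "jaw": 90},
    {"delta_pos": [0.3, -0.3, 0], "yaw": 0, "jaw": 90},
    {"delta_pos": [0.1, -0.1, -2], "yaw": 0, "jaw": 90},
  ],
)

```text
clock: 12.4
eef_pos: [411.8, -236.6, 22.0]
tcp_rot: [-3.139, 0.002, 0.412]
contact_force: [0.7, -0.7, 0.2]
opening: 0.901
grasp_force: 0.0
```

>>> play_rows(
  steps=[
    {"delta_pos": [0, 0, -3], "yaw": 0, "jaw": 90},
    {"delta_pos": [0, 0, -4], "yaw": -0.13, "jaw": 80},
    {"delta_pos": [0, 0, -4], "yaw": -0.26, "jaw": 60},
    {"delta_pos": [0, 0, -4], "yaw": -0.39, "jaw": 55},
    {"delta_pos": [0, 0, -4], "yaw": -0.52, "jaw": 55},
    {"delta_pos": [0, 0, -4], "yaw": -0.65, "jaw": 55},
    {"delta_pos": [0, 0, -4], "yaw": -0.778, "jaw": 55},
    {"delta_pos": [0, 0, -4], "yaw": -0.778, "jaw": 55},
  ],
)

```text
clock: 13.2
eef_pos: [413.2, -237.0, 63.3]
tcp_rot: [3.142, 0.0, 1.191]
contact_force: [-0.8, -0.8, -0.7]
opening: 0.549
grasp_force: 0.0
```

Run:
```python
from h import *
np.set_printoptions(precision=1,suppress=True)
look("side",8);look("top",8)
s=r.sense();e=s["eef_pos"];print(e,rd(e),s["tcp_rot"],s["clock"],s["contact_force"])
```

```text
side 0.98 size (141.12506103515625, 86.42705535888672) rd centre [-159.5    0.1] ang-reader -0.4766189575195341
 front_edge 0.83 [-90.2  -0.3]
top 0.71 size (138.09161376953125, 83.11886596679688) rd centre [-159.5   -1.6] ang-reader -0.37141723632812784
 front_edge 0.69 [-93.2   2.4]
[ 413.4 -236.5   63.3] [-227.6   33.4] [-3.1 -0.   1.2] 13.5 [0.  0.3 0.5]
```

Tool x is now reader x and tool y is minus reader y. Position behind the rear end and descend.

>>> play_rows(
  steps=[
    {"delta_pos": [-2.6, 1.5, 0], "yaw": 0, "jaw": 55},
    {"delta_pos": [-2.6, 3.4, 0], "yaw": 0, "jaw": 55},
    {"delta_pos": [-2.6, 3.4, 1.5], "yaw": 0, "jaw": 55},
    {"delta_pos": [-2.6, 3.4, 3], "yaw": 0, "jaw": 55},
    {"delta_pos": [-2.6, 3.4, 4.5], "yaw": 0, "jaw": 55},
    {"delta_pos": [-2.6, 3.4, 5.5], "yaw": 0, "jaw": 55},
    {"delta_pos": [-2.6, 3.4, 5.8], "yaw": 0, "jaw": 55},
    {"delta_pos": [-2.6, 3.4, 5.8], "yaw": 0, "jaw": 55},
  ],
)

```text
clock: 14.3
eef_pos: [435.2, -273.0, 5.1]
tcp_rot: [-3.141, -0.0, 1.189]
contact_force: [0.2, -0.3, -0.4]
opening: 0.547
grasp_force: 0.0
```

>>> play_rows(
  steps=[
    {"delta_pos": [0.6, 0, 0], "yaw": 0, "jaw": 55},
    {"delta_pos": [1.0, 0, 0], "yaw": 0, "jaw": 55},
    {"delta_pos": [1.5, 0, 0], "yaw": 0, "jaw": 55},
    {"delta_pos": [2.0, 0, 0], "yaw": 0, "jaw": 55},
    {"delta_pos": [2.5, 0, 0], "yaw": 0, "jaw": 55},
    {"delta_pos": [3.0, 0, 0], "yaw": 0, "jaw": 55},
    {"delta_pos": [3.5, 0, 0], "yaw": 0, "jaw": 55},
    {"delta_pos": [4.0, 0, 0], "yaw": 0, "jaw": 55},
  ],
)

```text
clock: 15.1
eef_pos: [450.5, -235.6, 5.3]
tcp_rot: [3.142, 0.0, 1.19]
contact_force: [-1.8, -3.7, 2.8]
opening: 0.55
grasp_force: 1.5
```

Run:
```python
from h import *
np.set_printoptions(precision=1,suppress=True)
look("side",9);look("top",9)
s=r.sense();e=s["eef_pos"];print(e,rd(e),s["tcp_rot"],s["clock"],s["contact_force"])
```

```text
side 0.87 size (141.12896728515625, 86.16607666015625) rd centre [-130.8    1.2] ang-reader 0.1921279907226534
 front_edge 0.77 [-63.7  -1.2]
top 0.89 size (87.55772399902344, 84.10212707519531) rd centre [-105.5   -0.1] ang-reader -0.1953842163085966
 front_edge 0.76 [-63.4  -1.4]
[ 450.1 -235.8    5.1] [-213.4   -0.3] [-3.1 -0.   1.2] 15.4 [0.1 0.7 0.3]
```

View pics/top9.png

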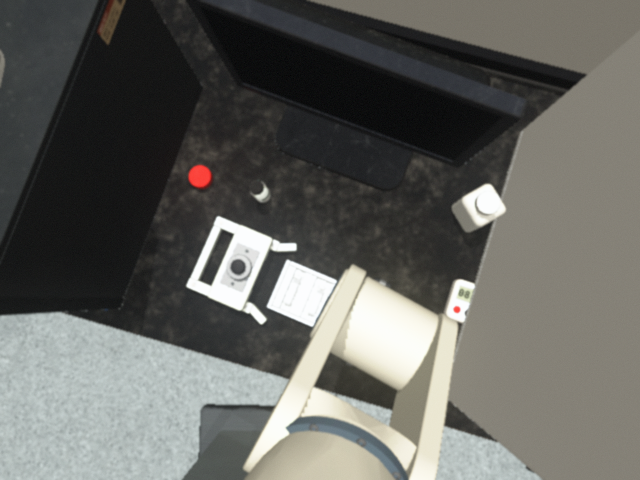

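The carrier's front edge runs from (288,262) to (270,305), centred and square between the flares that end at (285,247) and (256,314). About 120 mm remain.

>>> play_rows(
  steps=[
    {"delta_pos": [0.6, 0, 0], "yaw": 0, "jaw": 55},
    {"delta_pos": [1.2, 0, 0], "yaw": 0, "jaw": 55},
    {"delta_pos": [1.8, 0, 0], "yaw": 0, "jaw": 55},
    {"delta_pos": [2.4, 0, 0], "yaw": 0, "jaw": 55},
    {"delta_pos": [3.0, 0, 0], "yaw": 0, "jaw": 55},
    {"delta_pos": [3.6, 0, 0], "yaw": 0, "jaw": 55},
    {"delta_pos": [4.2, 0, 0], "yaw": 0, "jaw": 55},
    {"delta_pos": [4.8, 0, 0], "yaw": 0, "jaw": 55},
  ],
)

```text
clock: 16.2
eef_pos: [468.3, -190.9, 5.3]
tcp_rot: [-3.142, 0.0, 1.19]
contact_force: [-1.4, -0.7, -0.7]
opening: 0.548
grasp_force: 0.7
```

Run:
```python
from h import *
np.set_printoptions(precision=1,suppress=True)
look("side",10);look("top",10)
s=r.sense();e=s["eef_pos"];print(e,rd(e),s["tcp_rot"],s["clock"],s["contact_force"])
```

```text
side 0.97 size (129.2967071533203, 85.23165130615234) rd centre [-88.7   1.5] ang-reader -0.1936141967773466
 front_edge 0.86 [-12.1   1.1]
top 0.67 size (41.21149444580078, 83.68922424316406) rd centre [-47.1  -0.7] ang-reader -2.749560546875003
 front_edge 0.95 [-15.   -0.5]
[ 468.2 -191.5    5.3] [-165.6   -0.7] [ 3.1 -0.   1.2] 16.5 [-0.6 -0.2  0.1]
```

It has entered the channel with almost no force. About 73 mm remain.

>>> play_rows(
  steps=[
    {"delta_pos": [0.7, 0, 0], "yaw": 0, "jaw": 55},
    {"delta_pos": [1.4, 0, 0], "yaw": 0, "jaw": 55},
    {"delta_pos": [2.1, 0, 0], "yaw": 0, "jaw": 55},
    {"delta_pos": [2.8, 0, 0], "yaw": 0, "jaw": 55},
    {"delta_pos": [3.5, 0, 0], "yaw": 0, "jaw": 55},
    {"delta_pos": [4.2, 0, 0], "yaw": 0, "jaw": 55},
    {"delta_pos": [4.9, 0, 0], "yaw": 0, "jaw": 55},
    {"delta_pos": [5.5, 0, 0], "yaw": 0, "jaw": 55},
  ],
)

```text
clock: 17.3
eef_pos: [488.8, -139.7, 5.3]
tcp_rot: [3.142, 0.0, 1.19]
contact_force: [-1.0, -2.1, 2.0]
opening: 0.551
grasp_force: 1.3
```

>>> play_rows(
  steps=[
    {"delta_pos": [0.2, 0, 0], "yaw": 0, "jaw": 55},
    {"delta_pos": [0.4, 0, 0], "yaw": 0, "jaw": 55},
    {"delta_pos": [0.6, 0, 0], "yaw": 0, "jaw": 55},
    {"delta_pos": [0.8, 0, 0], "yaw": 0, "jaw": 55},
    {"delta_pos": [1.0, 0, 0], "yaw": 0, "jaw": 55},
    {"delta_pos": [1.2, 0, 0], "yaw": 0, "jaw": 55},
    {"delta_pos": [1.4, 0, 0], "yaw": 0, "jaw": 55},
    {"delta_pos": [1.4, 0, 0], "yaw": 0, "jaw": 55},
  ],
)

```text
clock: 18.1
eef_pos: [493.9, -127.1, 5.3]
tcp_rot: [3.142, -0.0, 1.19]
contact_force: [0.3, 0.1, -0.3]
opening: 0.548
grasp_force: 0.0
```

>>> play_rows(
  steps=[
    {"delta_pos": [0.1, 0, 0], "yaw": 0, "jaw": 55},
    {"delta_pos": [0.2, 0, 0], "yaw": 0, "jaw": 55},
    {"delta_pos": [0.3, 0, 0], "yaw": 0, "jaw": 55},
    {"delta_pos": [0.4, 0, 0], "yaw": 0, "jaw": 55},
    {"delta_pos": [0.5, 0, 0], "yaw": 0, "jaw": 55},
    {"delta_pos": [0.5, 0, 0], "yaw": 0, "jaw": 55},
    {"delta_pos": [0.5, 0, 0], "yaw": 0, "jaw": 55},
    {"delta_pos": [0.5, 0, 0], "yaw": 0, "jaw": 55},
  ],
)

```text
clock: 18.9
eef_pos: [495.7, -122.6, 5.3]
tcp_rot: [3.142, -0.0, 1.19]
contact_force: [0.4, 0.5, -0.2]
opening: 0.55
grasp_force: 0.0
```

Run:
```python
from h import *
np.set_printoptions(precision=1,suppress=True)
look("side",11)
s=r.sense();e=s["eef_pos"];print(e,rd(e),s["tcp_rot"],s["clock"],s["contact_force"])
```

```text
side 0.71 size (144.03768920898438, 88.9488525390625) rd centre [-9.3  5.2] ang-reader -2.6467620849609403
 front_edge 0.94 [63.1  0.8]
[ 495.7 -122.7    5.3] [-91.4  -0.7] [ 3.1 -0.   1.2] 19.05 [-0.   0.5 -0.7]
```

>>> play_rows(
  steps=[
    {"delta_pos": [0.1, 0, 0], "yaw": 0, "jaw": 55},
    {"delta_pos": [0.2, 0, 0], "yaw": 0, "jaw": 55},
    {"delta_pos": [0.3, 0, 0], "yaw": 0, "jaw": 55},
    {"delta_pos": [0.4, 0, 0], "yaw": 0, "jaw": 55},
    {"delta_pos": [0.4, 0, 0], "yaw": 0, "jaw": 55},
    {"delta_pos": [0.4, 0, 0], "yaw": 0, "jaw": 55},
    {"delta_pos": [0.4, 0, 0], "yaw": 0, "jaw": 55},
    {"delta_pos": [0.4, 0, 0], "yaw": 0, "jaw": 55},
  ],
)

```text
clock: 19.85
eef_pos: [496.1, -121.5, 5.3]
tcp_rot: [-3.141, 0.003, 1.191]
contact_force: [-6.8, -23.2, 1.7]
opening: 0.554
grasp_force: 11.9
```

The force rose to 24 N and motion stopped, so the carrier is against the stop. Back off, lift, shut the fingers and check.

>>> play_rows(
  steps=[
    {"delta_pos": [-0.5, 0, 0], "yaw": 0, "jaw": 55},
    {"delta_pos": [-1.5, 0, 0], "yaw": 0, "jaw": 55},
    {"delta_pos": [-2.5, 0, 0], "yaw": 0, "jaw": 55},
    {"delta_pos": [-3, 0, -2], "yaw": 0, "jaw": 55},
    {"delta_pos": [-3, 0, -5], "yaw": 0, "jaw": 40},
    {"delta_pos": [-3, 0, -8], "yaw": 0, "jaw": 20},
    {"delta_pos": [-3, 0, -11], "yaw": 0, "jaw": 0},
    {"delta_pos": [-3, 0, -13], "yaw": 0, "jaw": 0},
  ],
)

```text
clock: 20.65
eef_pos: [486.4, -147.4, 137.3]
tcp_rot: [3.14, -0.0, 1.19]
contact_force: [1.2, -0.3, -0.4]
opening: -0.003
grasp_force: 0.0
```

Run:
```python
from h import *
np.set_printoptions(precision=1,suppress=True)
for n in("side","top"):
    im,dep,c=look(n,12)
    if n=="side": cv2.imwrite("pics/crop12.png",cv2.resize(im[200:360,160:360,::-1],None,fx=4,fy=4)[:600])
    P=cloud(c,dep,np.ones_like(dep,bool));a=(P[:,:2]-O);X=a@ux;Y=a@uy
    w=(abs(X)<14)&(abs(Y)<14)&(P[:,2]>64)&(P[:,2]<74);print("button",n,w.sum(),np.median(P[w],0),P[w].min(0),P[w].max(0))
    w=(abs(Y)<30)&(X>-100)&(X<-35)&(P[:,2]>11)&(P[:,2]<22);print("rear x",np.percentile(X[w],[1,2,5]),w.sum())
    for x in vision.landmark_of(n,"read_button_top")[:2]:print(x["conf"],onplane(c,x["uv"],68))
s=r.sense();e=s["eef_pos"];print(e,rd(e),s["tcp_rot"],s["clock"],s["opening"])
```

```text
side 0.82 size (144.01959228515625, 94.6718978881836) rd centre [-8.4  2.5] ang-reader -0.6914855957031278
 front_edge 0.62 [60.2 -1.3]
button side 117 [526.5 -37.2  69.1] [515.5 -47.9  64. ] [538.9 -24.6  72.5]
rear x [-79.5 -79.1 -78.5] 580
0.68 [525.5 -35.9  68. ]
 front_edge 0.56 [57.4  4. ]
  return _methods._mean(a, axis=axis, dtype=dtype,
  ret = um.true_divide(
Traceback (most recent call last):
ValueError: zero-size array to reduction operation minimum which has no identity
```

View pics/crop12.png

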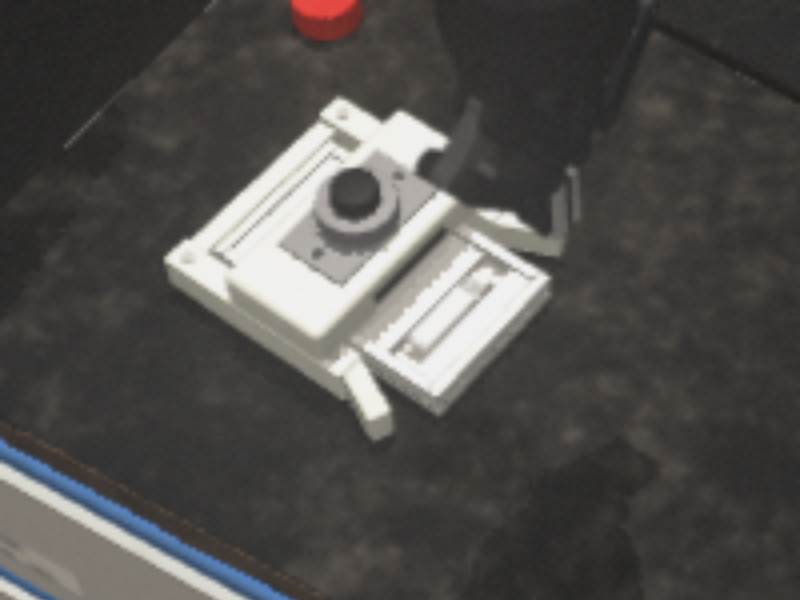

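The crop shows the carrier home: its rear is 79.5 mm before the reader's middle (80 expected), it is square in the channel, and the button on top is clear. Next, over the button (about 528,-38, top near z = 69).

>>> play_rows(
  steps=[
    {"delta_pos": [3, 0, 0], "yaw": 0, "jaw": 0},
    {"delta_pos": [6, -0.1, 0], "yaw": 0, "jaw": 0},
    {"delta_pos": [9, -0.2, 0], "yaw": 0, "jaw": 0},
    {"delta_pos": [11.7, -0.2, 0], "yaw": 0, "jaw": 0},
    {"delta_pos": [11.7, -0.2, 1.5], "yaw": 0, "jaw": 0},
    {"delta_pos": [11.7, -0.2, 3.5], "yaw": 0, "jaw": 0},
    {"delta_pos": [11.7, -0.2, 5.2], "yaw": 0, "jaw": 0},
    {"delta_pos": [11.7, -0.2, 5.2], "yaw": 0, "jaw": 0},
  ],
)

```text
clock: 21.8
eef_pos: [525.3, -37.2, 80.3]
tcp_rot: [-3.136, 0.002, 1.19]
contact_force: [0.4, -0.2, 1.1]
opening: -0.002
grasp_force: 0.0
```

Run:
```python
from h import *
np.set_printoptions(precision=1,suppress=True)
im,dep=vision.grab_frame("side");cv2.imwrite("pics/crop13.png",cv2.resize(im[150:310,160:360,::-1],None,fx=3.7,fy=3.7))
s=r.sense();e=s["eef_pos"];print(e,rd(e),s["clock"],s["contact_force"])
```

```text
[526.2 -37.4  81.6] [-0.9  2.7] 21.85 [-1.  -0.9  0.5]
```

View pics/crop13.png

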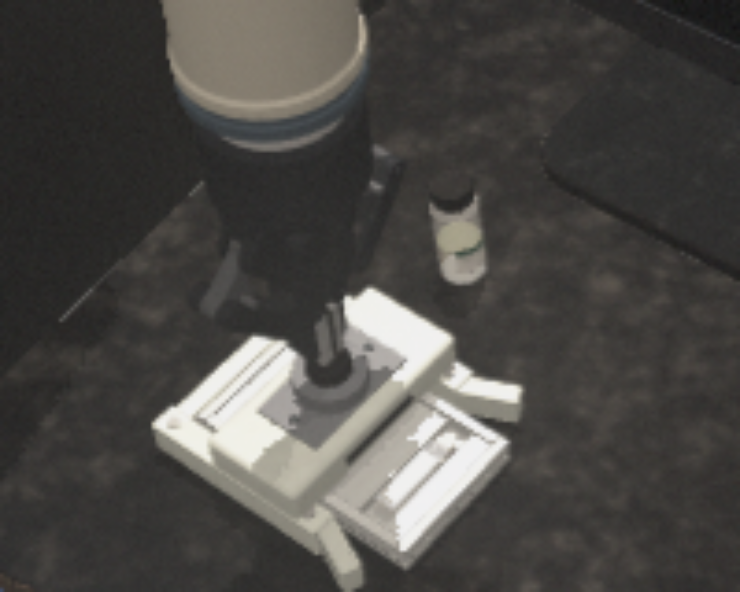

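The shut fingertips are right above the button at about (328,365) in the crop. Descend gently while checking force.

>>> play_rows(
  steps=[
    {"delta_pos": [0, 0, 0.4], "yaw": 0, "jaw": 0},
    {"delta_pos": [0, 0, 0.8], "yaw": 0, "jaw": 0},
    {"delta_pos": [0, 0, 1.0], "yaw": 0, "jaw": 0},
    {"delta_pos": [0, 0, 1.2], "yaw": 0, "jaw": 0},
    {"delta_pos": [0, 0, 1.4], "yaw": 0, "jaw": 0},
    {"delta_pos": [0, 0, 1.5], "yaw": 0, "jaw": 0},
    {"delta_pos": [0, 0, 1.5], "yaw": 0, "jaw": 0},
    {"delta_pos": [0, 0, 1.5], "yaw": 0, "jaw": 0},
  ],
)

```text
clock: 22.65
eef_pos: [527.7, -37.5, 68.4]
tcp_rot: [3.141, 0.0, 1.19]
contact_force: [-0.7, 0.0, 2.4]
opening: 0.005
grasp_force: 0.7
```

>>> play_rows(
  steps=[
    {"delta_pos": [0, 0, 0.1], "yaw": 0, "jaw": 0},
    {"delta_pos": [0, 0, 0.2], "yaw": 0, "jaw": 0},
    {"delta_pos": [0, 0, 0.3], "yaw": 0, "jaw": 0},
    {"delta_pos": [0, 0, 0.4], "yaw": 0, "jaw": 0},
    {"delta_pos": [0, 0, 0.5], "yaw": 0, "jaw": 0},
    {"delta_pos": [0, 0, 0.5], "yaw": 0, "jaw": 0},
    {"delta_pos": [0, 0, 0.5], "yaw": 0, "jaw": 0},
    {"delta_pos": [0, 0, 0.5], "yaw": 0, "jaw": 0},
  ],
)

```text
clock: 23.45
eef_pos: [527.7, -37.5, 63.4]
tcp_rot: [3.141, -0.0, 1.19]
contact_force: [-1.6, -0.0, 2.7]
opening: -0.001
grasp_force: 2.2
```

>>> play_rows(
  steps=[
    {"delta_pos": [0, 0, 0.1], "yaw": 0, "jaw": 0},
    {"delta_pos": [0, 0, 0.2], "yaw": 0, "jaw": 0},
    {"delta_pos": [0, 0, 0.3], "yaw": 0, "jaw": 0},
    {"delta_pos": [0, 0, 0.3], "yaw": 0, "jaw": 0},
    {"delta_pos": [0, 0, 0.3], "yaw": 0, "jaw": 0},
    {"delta_pos": [0, 0, 0.3], "yaw": 0, "jaw": 0},
    {"delta_pos": [0, 0, 0.3], "yaw": 0, "jaw": 0},
    {"delta_pos": [0, 0, 0.3], "yaw": 0, "jaw": 0},
  ],
)

```text
clock: 24.25
eef_pos: [527.8, -37.5, 62.1]
tcp_rot: [3.141, -0.0, 1.19]
contact_force: [-8.5, 0.0, 29.7]
opening: -0.003
grasp_force: 14.8
```

The press hit the hard stop at 30 N, so the button is fully down. Release it, rise clear and check.

>>> play_rows(
  steps=[
    {"delta_pos": [0, 0, -0.5], "yaw": 0, "jaw": 0},
    {"delta_pos": [0, 0, -1.5], "yaw": 0, "jaw": 0},
    {"delta_pos": [0, 0, -3], "yaw": 0, "jaw": 0},
    {"delta_pos": [0, 0, -5], "yaw": 0, "jaw": 0},
    {"delta_pos": [-2, 0, -7], "yaw": 0, "jaw": 0},
    {"delta_pos": [-5, 0, -9], "yaw": 0, "jaw": 0},
    {"delta_pos": [-8, 0, -9], "yaw": 0, "jaw": 0},
    {"delta_pos": [-11, 0, -9], "yaw": 0, "jaw": 0},
  ],
)

```text
clock: 25.05
eef_pos: [486.7, -140.5, 151.2]
tcp_rot: [3.14, -0.0, 1.19]
contact_force: [0.0, -0.5, 0.3]
opening: -0.003
grasp_force: 0.0
```

Run:
```python
from h import *
np.set_printoptions(precision=1,suppress=True)
im,dep,c=look("side",14)
P=cloud(c,dep,np.ones_like(dep,bool));a=(P[:,:2]-O);X=a@ux;Y=a@uy
w=(abs(X)<14)&(abs(Y)<14)&(P[:,2]>60)&(P[:,2]<74);print("button",w.sum(),np.median(P[w],0),np.percentile(P[w,2],[50,75,90]))
w=(abs(Y)<30)&(X>-100)&(X<-35)&(P[:,2]>11)&(P[:,2]<22);print("rear x",np.percentile(X[w],[1,2,5]),w.sum())
for t in("vial","cap"):
    for x in vision.landmark_of("side",t)[:1]:print(t,onplane(c,x["uv"],0))
s=r.sense();print(s["eef_pos"],s["clock"],s["contact_force"])
```

```text
side 0.83 size (141.0911407470703, 90.90127563476562) rd centre [-9.4  3.5] ang-reader 0.5678527832031222
 front_edge 0.69 [67.3 -4.7]
button 155 [526.2 -38.   68.1] [68.1 70.  70.9]
rear x [-79.2 -79.1 -78.3] 577
cap [684.4  37.1   0. ]
[ 486.8 -139.4  150.3] 25.3 [-0.2  0.1  0.1]
```

```bash
python3 -c "
from rig import r
print(r.sign_off())"
```

```text
the job is handed in; nothing more can be done
None
```

The carrier is fully home against the stop bar, the button was pressed to its hard stop and sprang back, the arm is clear, and the job was handed in after about 25 s of robot time; no verdict was returned.

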